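# Push the test station's guard window up to its mark

### The job

Open the guard window of the test station for the next part: with the fingertips beneath the lip along its lower edge, push the window up smoothly until the lip is level with the tip of the black pointer clamped on the right-hand upright, and leave it standing there with the hand withdrawn. Push only from beneath: do not grip the lip or press on its black top cover. Leave everything else on the bench where it is.

Things in the scene. Friction and masses are not known exactly. Their poses are not given: they have to be found in the camera images.
- guard: the station's guard frame, fixed to the bench: two upright aluminium posts, 40 x 40 x 520 mm, centred 190 mm left and right of the origin, a beam across their tops, clear side panes and a base plate behind. Origin on the bench top, in the window's plane, midway between the posts; x points away from the robot through the window (yaw varies), y left along the window, z up
- window (a joint): height of the window above its lowest position, m, 0 to 0.215, growing upward; at 0 the lip's mid-height is 110 mm above the bench. Clear pane, 340 x 190 mm high, aluminium frame, guided straight up and down by the posts. Balanced within 1.3 N by hidden weights: stays where it is left. Guide friction about 4 N plus 12 N per m/s; moving mass about 1 kg
- lip_mid (a point): middle of the front edge of the lip, at half its thickness. The lip is a flat ledge along the window's lower edge, sticking out 56 mm towards the robot, 260 mm long, 16 mm thick with the black 4 mm rubber cover over its top: underside 8 mm below this point; 64 mm in front of the guard's origin; axes as the guard's. Below it is open, save low things on the bench
- mark: the height mark: a black plastic clamp, 24 mm high, around the right-hand post (seen from the robot), with a pointer 12 mm high towards the window. Origin at the pointer's tip, 34 mm in front of the window's plane, 140 mm right of the middle, 10 mm beyond the lip's right end; its height varies, and is where lip_mid must come
- bin: open black plastic parts bin, 110 x 150 x 55 mm high, on the bench; bystander; origin at its underside
- casting: loose metal casting, 70 x 100 x 35 mm with two studs 10 mm high on top, on the bench in front of the window; bystander; origin at its underside
- driver: screwdriver about 200 mm long lying on the bench, handle black; bystander; origin at its underside
- jar: closed white jar, 56 mm across, 60 mm high, on the bench close to the window; bystander; origin at its underside
- tape: roll of clear tape lying flat, 90 mm across, 25 mm high; bystander; origin at its underside
- gauge: stepped steel plug gauge, 32 mm across, 65 mm high, standing behind the window on the station's 12 mm base plate; bystander; origin at its underside

How it is judged (in metres and radians):
On the way:
1. the fingers push the lip up from below: the window has risen 20 mm with the fingers bearing on the lip's metal (window_c5), not its cover (window_c6) (distance of lip_mid from where it was at the start of the episode above 0.02 m and contact force between the fingers and window_c5 above 1 N), for 0.1 s.
At the end, for the whole second after the job is handed in: the middle of the lip stands within 10 mm of the height of the pointer's tip, the window is at rest, and every bystander is within 30 mm of where it was (z of lip_mid in the frame of mark between -0.01 and 0.01 m and velocity of joint window between -0.005 and 0.005 m/s and distance of each of bin, casting, driver, jar, tape, gauge from where it was at the start of the episode below 0.03 m); the robot touches nothing.
It fails at once if the lip is gripped, or its top cover pressed (over 4 N) (contact force between the fingers and window_c6 above 4 N).
It fails at once if the window is flung up or down (over 0.4 m/s) (velocity of joint window above 0.4 m/s or velocity of joint window below -0.4 m/s).
It fails at once if a bystander is carried or pushed more than 30 mm (distance of any of bin, casting, driver, jar, tape, gauge from where it was at the start of the episode above 0.03 m).
It also fails if it takes over 32 s, if anything falls off the work surface, if the arm or the gripper's body presses on something with over 40 N, if the wrist force passes 120 N, or if a joint passes its speed limit or range.

### The arm

A 6-joint arm with a two-finger parallel gripper is mounted at the origin on the work surface. World frame = base frame: x ahead of the robot, y to its left, z up, the work surface at z = 0. Lengths are in mm, angles in rad, forces in N, time in s.
With the tool pointing down it reaches from about 350 to 975 mm from the base axis. Payload 7.1 kg.
Tool frame: the origin (TCP) lies midway between the tips of the shut fingers; the grasp point (between the pads) lies 19 mm behind it (ctrl.grip_depth is the distance from the TCP to the grasp point, in mm); z points along the fingers, y is the line along which they close (so a half turn about z gives the same grasp; the last joint's range is limited). The gripper opens to 88 mm and grips with 3 to 60 N. Pads are 20 mm wide; open, the fingers measure 115 mm over their backs; the gripper's body (75 mm by 178 mm) begins 61 mm behind the grasp point.
Start: joints at [1.319, 0.423, 1.63, -0, 1.089, -0.019], TCP at [144.158, 608.131, 222.675] pointing down, gripper open.
Joint ranges: [-3, 3], [-0.9, 2.11], [0.09, 2.58], [-1.31, 4.45], [0.11, 2.69], [-2.54, 2.54]. Speed limits (rad/s): [2.39, 2.39, 3.01, 3.14, 3.14, 3.14].

### API

Orientations are given as a rotation vector (axis times angle).
In Python, from workcell import ctrl, cams gives the robot as it stands.
- The arm moves only by the tool move_arm, never from a script. Its argument "steps" is a list of rows, each a list of 3 entries, a list of its own where there are three numbers: the shift along the tool's x, y, z in units of 25 mm (1.0 is 25 mm), then the turn about the tool's z in units of 5 degrees (1.0 is 5 degrees), then the closure, from 0 (fully open) to 1 (shut). A call has 1 to 20 rows; each row shifts and turns the commanded pose from where the row before left it, along the tool's axes as they then stand; what a row does not reach is not made up. A row lasts 1/12 s, in which the tool goes at most 41.7 mm and 7.16 degrees, less where a joint would pass 70% of its speed; a pose out of reach is approached as far as the arm can. A call is refused whole if a number of a shift passes 1 or a number of a turn 1, either way. A call with a gripper value outside its range is refused whole. The fingers move at their own pace and stop on an object; the grip force is fixed at half the most. Time passes only in rows, so rows that do not move let the fingers close. It gives the time, the measured TCP pose, the force, the opening and the grip force at its end, in the units of the state.
- ctrl.get_obs(): the state, without advancing time (a new reading comes with each control period).
- cams.get_image(name): name is "side" or "top"; returns a dict with "image" (400x640x3 uint8, red, green, blue), "camera_matrix" (3x3 intrinsics, pixels), "k1" (the pictures are not rectified: a ray, as slopes to the right and down, at radius r is drawn at 1 + k1 r^2 times it, then the intrinsics apply), "xyz" and "rotation" of the camera in the world. Camera axes: x right, y down, z forward; pixel columns grow to the right and rows downward; lengths in mm; the calibration is good to about 2 mm. A picture is of the moment at which its call begins. There is no depth.
- ctrl.close_job(): hands the job in; it is judged then, once.
Trained networks look in the newest picture that a camera, given by its name, has taken for a name from the list of things; names that differ only in an ending like _2 or _b are one class to them, and where a whole thing is asked for, a point or a joint stands for the part that bears it (a point fixed in the world has none). Each returns a list of dicts, best first, with "p" (0 to 1); they miss things now and then, are a little off and sometimes report something else, mostly with a low value. They report only what shows in the picture. A call takes as long as a camera call.
- cams.boxes_of(camera, thing): "rect" ([centre column, centre row, width, height] in pixels, round what is visible of it).
- cams.cut_out(camera, thing): "pixels" (400x640 bool, what is visible of it) and "rect" ([centre column, centre row, width, height] in pixels, round what is visible of it).
The state is a dict: "t": time; "qpos": joint angles; "qvel": joint speeds; "joint_torque": joint torques, N m; "ee_pos": TCP position; "orientation": TCP orientation; "ft_force": force on the tool from outside, world axes, zero at the start; "moment": the same for the moment, N m; "width": finger opening in mm; "grasp_force": force on a finger pad.
Only numpy, scipy, OpenCV 4.12 (cv2) and the standard library are available. Lean on these libraries where they do the work, as an engineer would, in place of code of your own. Each camera call takes 0.05 s, during which the arm holds its last target. There are 200 camera calls.

## Working session

There is one attempt and no reset: what is moved stays moved. The work goes in short steps, Python scripts to look and compute and a tool call to move; the robot and the scene stay as the last step left them, time stands still between calls to the robot, and variables do not carry over. Pictures are saved under pics/ and viewed, at most 10 in all, crops included, and the job is handed in when it is done.

Besides the shell and the picture viewer there is one more tool, called after "Emit:" as name(argument=value, ...), one argument or row to a line, values as JSON. move_arm: Moves the arm, as the interface text tells. Its arguments: {"type":"object","properties":{"steps":{"type":"array"}},"required":["steps"]}

```bash
mkdir -p pics; cat > look.py <<'E'
from workcell import ctrl,cams
import cv2,sys
for c in ("side","top"):
    d=cams.get_image(c); cv2.imwrite(f"pics/{c}_{sys.argv[1]}.png",d["image"][:,:,::-1])
    print(c,d["camera_matrix"].tolist(),d["k1"],d["xyz"],d["rotation"])
    for n in ("window","lip_mid","mark","casting","jar","guard"):
        print(n,[(round(b["p"],2),[round(float(x),1) for x in b["rect"]]) for b in cams.boxes_of(c,n)][:2])
o=ctrl.get_obs(); print(o["t"],o["ee_pos"],o["orientation"],o["ft_force"])
E
python3 look.py a
```

```text
side [[493.06105059840786, 0.0, 327.1886182602211], [0.0, 493.06105059840786, 204.46158729577138], [0.0, 0.0, 1.0]] -0.0843564489447906 [ 183.72358798  -43.17003173 1488.67645333] [-2.31098562  1.67472397 -0.27795019]
window [(0.8, [346.5, 224.7, 130.8, 64.8])]
lip_mid [(0.93, [348.1, 225.7, 132.9, 63.3])]
mark [(0.76, [415.6, 237.3, 36.1, 12.8])]
casting [(0.68, [345.9, 312.5, 38.1, 24.8])]
jar [(0.73, [360.6, 264.2, 18.5, 19.9]), (0.3, [348.5, 226.4, 135.7, 65.5])]
guard [(0.6, [351.0, 201.8, 204.6, 124.8]), (0.2, [417.8, 237.2, 35.7, 15.1])]
top [[432.3775273862629, 0.0, 319.13808035608145], [0.0, 432.3775273862629, 203.69516401559287], [0.0, 0.0, 1.0]] 0.018929115686088793 [ 380.30299008   89.958733   1172.37508875] [-2.1896086   2.02542055 -0.21680976]
window [(0.9, [348.7, 216.0, 164.4, 54.2])]
lip_mid [(0.56, [353.0, 217.9, 167.2, 53.5]), (0.43, [363.3, 182.2, 277.8, 123.7])]
mark [(0.77, [432.4, 204.1, 40.6, 32.4])]
casting [(0.96, [366.9, 305.1, 45.1, 36.1])]
jar [(0.54, [367.2, 247.6, 20.3, 14.1])]
guard [(0.74, [362.9, 178.9, 275.9, 127.4])]
0.7 [144.14122576 608.10049365 222.68201501] [-3.64881319e-01 -3.12031625e+00  5.86142226e-05] [-0.3946887   0.34454062  0.52413628]
```

```bash
python3 - <<'E'
import cv2
for c,(x0,y0,x1,y1) in dict(side=(200,120,480,330),top=(200,90,520,330)).items():
    i=cv2.imread(f"pics/{c}_a.png")[y0:y1,x0:x1]
    f=2.5 if c=="top" else 2.8
    cv2.imwrite(f"pics/{c}_crop.png",cv2.resize(i,None,fx=f,fy=f,interpolation=cv2.INTER_CUBIC))
E
```

```text
(no output)
```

View pics/side_a.png

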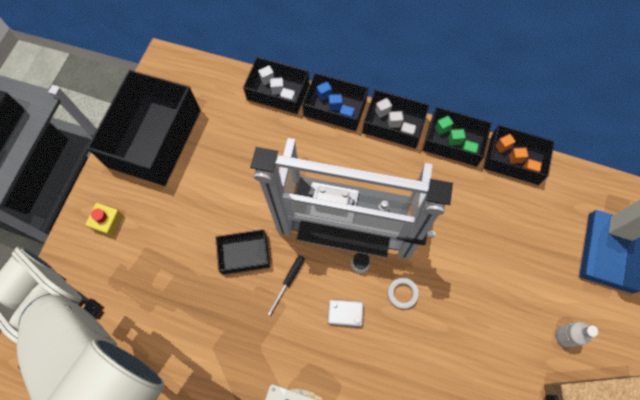

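View pics/side_crop.png

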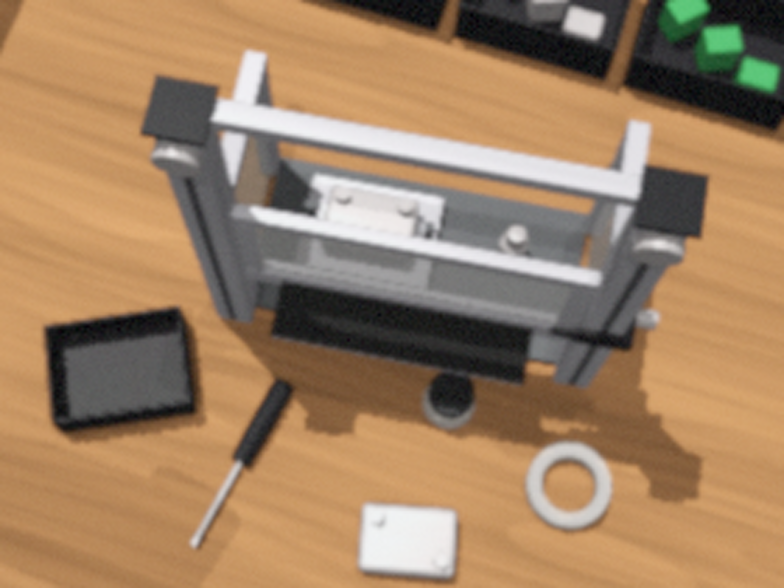

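View pics/top_crop.png

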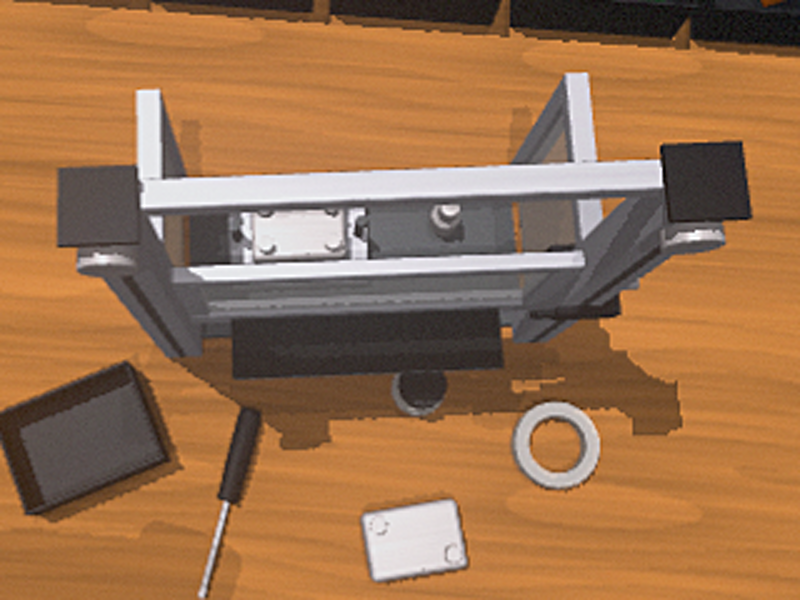

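The pictures look down on the station. The lip's black cover is at side-crop (272–535, 285–380) and top-crop (232–502, 310–378). The pointer tip is at about (553,333) and (528,313). The jar stands in front of the lip, right of its middle. Next I fit the guard pose to these points.

```bash
cat > fit.py <<'E'
import numpy as np
from scipy.optimize import least_squares
from scipy.spatial.transform import Rotation as R
C=dict(side=(493.061,327.189,204.462,-0.08436,[183.724,-43.170,1488.676],[-2.31098562,1.67472397,-0.27795019]),
 top=(432.378,319.138,203.695,0.01893,[380.303,89.959,1172.375],[-2.1896086,2.02542055,-0.21680976]))
def proj(c,P):
    f,cx,cy,k,t,r=C[c]; q=R.from_rotvec(r).inv().apply(np.atleast_2d(P)-t); s=q[:,:2]/q[:,2:]
    s=s*(1+k*(s**2).sum(1,keepdims=True)); return s*f+[cx,cy]
def full(c,p):
    return np.array(p,float)/ (2.8 if c=="side" else 2.5)+((200,120) if c=="side" else (200,90))
def world(p,L):
    c,s=np.cos(p[2]),np.sin(p[2]); return np.array([[p[0]+c*a-s*b,p[1]+s*a+c*b,z] for a,b,z in L])
def tri(ps,p): # two-view point
    return least_squares(lambda X:np.r_[proj("side",X)[0]-full("side",ps),proj("top",X)[0]-full("top",p)],[600,100,50.])
E
cat > run.py <<'E'
from fit import *
S=[(282,285),(535,318),(272,333),(523,380),(181,110),(672,201),(553,333)]
T=[(232,318),(500,310),(233,378),(502,366),(99,206),(706,181),(530,313)]
def model(p):
    z=118+p[3]
    return world(p,[(-8,130,z),(-8,-130,z),(-64,130,z),(-64,-130,z),(p[6],190,p[5]),(p[6],-190,p[5]),(-34,-140,p[4])])
def res(p):
    M=model(p); return np.r_[(proj("side",M)-full("side",S)).ravel(),(proj("top",M)-full("top",T)).ravel()]
f=least_squares(res,[650,50,0,20,200,520,0],loss="soft_l1")
print("x y yaw h markz capz capx",f.x.round(3)); print(res(f.x).reshape(2,-1,2).round(1).tolist())
for n,a,b in [("jar top",(450,392),(419,388)),("cast top",(409,540),(414,540)),("driver end",(285,385),(248,412)),("tape",(569,485),(556,445))]:
    X=tri(a,b); w=X.x; p=f.x;c,s=np.cos(p[2]),np.sin(p[2]);d=w[:2]-p[:2]
    print(n,w.round(),"guard frame",(c*d[0]+s*d[1]).round(),(-s*d[0]+c*d[1]).round(),X.cost.round(1))
E
python3 run.py
```

```text
x y yaw h markz capz capx [ 5.83204e+02  3.74370e+01  1.21000e-01  2.12350e+01  2.30798e+02
  5.22245e+02 -2.20400e+00]
[[[0.5, -1.3], [-0.2, 3.8], [-0.1, 0.0], [1.0, 0.6], [0.2, 0.2], [0.7, -0.3], [-0.4, -0.8]], [[-0.6, 0.6], [-0.9, -0.8], [-0.2, -0.5], [0.3, -0.3], [-0.0, 0.1], [-0.1, 0.0], [0.3, 1.6]]]
jar top [517. -29.  71.] guard frame -74.0 -57.0 0.3
cast top [364. -35.  29.] guard frame -227.0 -46.0 0.0
driver end [484. 147.   3.] guard frame -85.0 120.0 0.2
tape [ 472. -180.   22.] guard frame -136.0 -202.0 0.0
```

Emit:
move_arm(
  steps=[
    [[0,0,-1],0,1],
    [[0,0,-1],0,1],
    [[0,0,-1],0,1],
    [[0,0,-1],0,1],
    [[0,0,-1],0,1],
    [[0,0,-1],0,1],
    [[0,0,-1],0,1],
    [[0,0,-1],0,1],
    [[0,0,-1],0,1],
    [[0,0,-1],0,1],
    [[0,0,-1],0,1],
    [[0,0,-1],0,1],
    [[0,0,-1],0,1],
    [[0,0,-1],0,1],
    [[0,0,-1],0,1],
    [[0,0,-1],0,1],
    [[0,0,-1],0,1],
    [[0,0,-1],0,1],
  ],
)

```text
t: 2.2
ee_pos: [144.1, 607.8, 674.0]
orientation: [0.365, 3.12, 0.0]
ft_force: [-0.5, -0.5, 0.1]
width: 0.4
grasp_force: 0.0
```

```bash
python3 -c "
from workcell import ctrl
o=ctrl.get_obs();print(o['t'],o['qpos'],o['ee_pos'],o['orientation'],o['width'])"
```

```text
2.2 [ 1.31898383e+00  2.70706058e-01  8.76473637e-01  1.25269012e-05
  1.99423181e+00 -1.89876828e-02] [144.08000441 607.80136045 674.02260999] [3.64885328e-01 3.12031737e+00 2.84366830e-04] 0.40058695730106486
```

Emit:
move_arm(
  steps=[
    [[0,0,-1],0,1],
    [[0,0,-1],0,1],
    [[0,0,-1],0,1],
    [[0,0,-1],0,1],
    [[0,0,-1],0,1],
    [[0,0,-1],0,1],
    [[0,0,-1],0,1],
    [[0,0,-1],0,1],
    [[0,0,-1],0,1],
  ],
)

```text
t: 2.95
ee_pos: [139.3, 587.4, 860.3]
orientation: [0.365, 3.119, 0.022]
ft_force: [-0.2, 0.4, 0.1]
width: 0.7
grasp_force: 0.0
```

```bash
cat > st.py <<'E'
from workcell import ctrl
from scipy.spatial.transform import Rotation as R
o=ctrl.get_obs();print(o['t'],o['qpos'].round(3),o['ee_pos'].round(1),o['ft_force'].round(1),o['width'])
print(R.from_rotvec(o['orientation']).as_matrix().round(3))
E
python3 st.py
```

```text
2.95 [ 1.318e+00  4.940e-01  9.000e-02  1.000e-03  2.543e+00 -1.900e-02] [139.3 587.4 860.3] [-0.2  0.4  0.1] 0.7014891690980548
[[-0.973  0.231  0.003]
 [ 0.231  0.973  0.014]
 [ 0.     0.014 -1.   ]]
```

Emit:
move_arm(
  steps=[
    [[0,0.7,-1],0,1],
    [[0,0.7,-1],0,1],
    [[0,0.7,-1],0,1],
    [[0,0.7,-1],0,1],
    [[0,0.7,-1],0,1],
    [[0,0.7,-1],0,1],
  ],
)

```text
t: 3.45
ee_pos: [139.7, 589.1, 880.3]
orientation: [0.363, 3.104, 0.165]
ft_force: [0.3, 1.0, -0.8]
width: 0.7
grasp_force: 0.0
```

```bash
python3 st.py
```

```text
3.45 [ 1.317  0.465  0.086  0.004  2.484 -0.018] [139.7 589.1 880.3] [ 0.3  1.  -0.8] 0.7086296161148611
[[-0.973  0.229  0.024]
 [ 0.231  0.968  0.103]
 [-0.     0.106 -0.994]]
```

Emit:
move_arm(
  steps=[
    [[0,0,0],0,1],
    [[0,1,-1],0,1],
    [[0,1,-1],0,1],
    [[0,1,-1],0,1],
    [[0,1,-1],0,1],
    [[0,1,-1],0,1],
    [[0,1,-1],0,1],
    [[0,1,-1],0,1],
    [[0,1,-1],0,1],
    [[0,1,-1],0,1],
    [[0,1,-1],0,1],
  ],
)

```text
t: 4.37
ee_pos: [147.2, 620.8, 904.3]
orientation: [0.357, 3.057, 0.436]
ft_force: [-0.4, -0.7, 0.5]
width: 0.5
grasp_force: 0.0
```

```bash
python3 st.py
```

```text
4.3667 [ 1.316  0.441  0.087  0.008  2.331 -0.015] [147.2 620.8 904.3] [-0.4 -0.7  0.5] 0.546661782680831
[[-0.973  0.222  0.064]
 [ 0.231  0.934  0.272]
 [-0.     0.279 -0.96 ]]
```

Emit:
move_arm(
  steps=[
    [[0,1,-0.9],0,1],
    [[0,1,-0.9],0,1],
    [[0,1,-0.9],0,1],
    [[0,1,-0.9],0,1],
    [[0,1,-0.9],0,1],
    [[0,1,-0.9],0,1],
    [[0,1,-0.9],0,1],
    [[0,1,-0.9],0,1],
    [[0,1,-0.8],0,1],
    [[0,1,-0.8],0,1],
    [[0,1,-0.8],0,1],
    [[0,1,-0.8],0,1],
    [[0,1,-0.7],0,1],
    [[0,1,-0.7],0,1],
    [[0,1,-0.7],0,1],
    [[0,1,-0.7],0,1],
    [[0,1,-0.6],0,1],
    [[0,1,-0.6],0,1],
    [[0,1,-0.5],0,1],
    [[0,1,-0.5],0,1],
  ],
)

```text
t: 6.03
ee_pos: [152.6, 643.7, 997.6]
orientation: [0.338, 2.891, 0.969]
ft_force: [-0.5, 0.2, -0.5]
width: 0.6
grasp_force: 0.0
```

```bash
python3 st.py
```

```text
6.0333 [ 1.313  0.357  0.087  0.017  2.051 -0.012] [152.6 643.7 997.6] [-0.5  0.2 -0.5] 0.5635997771339133
[[-0.973  0.184  0.139]
 [ 0.231  0.776  0.586]
 [ 0.     0.603 -0.798]]
```

```bash
cat > step.py <<'E'
# usage: step.py dx dy dz : world shift -> tool-axis units per row at the largest scale allowed
import sys,numpy as np
from workcell import ctrl
from scipy.spatial.transform import Rotation as R
o=ctrl.get_obs();M=R.from_rotvec(o['orientation']).as_matrix()
z=M[:,2];print('t',o['t'],'q',o['qpos'].round(3),'p',o['ee_pos'].round(1),'F',o['ft_force'].round(1))
print('toolz',z.round(3),'az',np.arctan2(z[1],z[0]).round(3),'elev',np.arcsin(z[2]).round(3),'x',M[:,0].round(3),'y',M[:,1].round(3))
for k in range(1,len(sys.argv),3):
    d=M.T@np.array(sys.argv[k:k+3],float); n=d/25; s=max(abs(n).max(),np.linalg.norm(d)/41.5)
    print('row',(n/s).round(2),'rows',s.round(1))
E
python3 step.py 548 -1124 -298
```

```text
t 6.0333 q [ 1.313  0.357  0.087  0.017  2.051 -0.012] p [152.6 643.7 997.6] F [-0.5  0.2 -0.5]
toolz [ 0.139  0.586 -0.798] az 1.338 elev -0.924 x [-0.973  0.231  0.   ] y [0.184 0.776 0.603]
row [-0.83 -1.   -0.36] rows 38.1
```

Emit:
move_arm(
  steps=[
    [[-0.83,-1,-0.36],0,1],
    [[-0.83,-1,-0.36],0,1],
    [[-0.83,-1,-0.36],0,1],
    [[-0.83,-1,-0.36],0,1],
    [[-0.83,-1,-0.36],0,1],
    [[-0.83,-1,-0.36],0,1],
    [[-0.83,-1,-0.36],0,1],
    [[-0.83,-1,-0.36],0,1],
    [[-0.83,-1,-0.36],0,1],
    [[-0.83,-1,-0.36],0,1],
    [[-0.83,-1,-0.36],0,1],
    [[-0.83,-1,-0.36],0,1],
    [[-0.83,-1,-0.36],0,1],
    [[-0.83,-1,-0.36],0,1],
    [[-0.83,-1,-0.36],0,1],
    [[-0.83,-1,-0.36],0,1],
    [[-0.83,-1,-0.36],0,1],
    [[-0.83,-1,-0.36],0,1],
  ],
)

```text
t: 7.53
ee_pos: [409.6, 114.9, 857.3]
orientation: [0.339, 2.89, 0.967]
ft_force: [1.0, -0.5, -0.6]
width: 0.5
grasp_force: 0.0
```

```bash
python3 step.py 548 -1124 -298 1 -.6 0 1 -.6 .5
```

```text
t 7.5333 q [-0.211 -0.108  1.027  0.752  2.063 -1.126] p [409.6 114.9 857.3] F [ 1.  -0.5 -0.6]
toolz [ 0.14   0.585 -0.799] az 1.336 elev -0.925 x [-0.973  0.232 -0.001] y [0.184 0.777 0.602]
row [-0.83 -1.   -0.36] rows 38.1
row [-1.   -0.25 -0.19] rows 0.0
row [-1.    0.02 -0.55] rows 0.0
```

```bash
python3 step.py 330 -430 -130
```

```text
t 7.5333 q [-0.211 -0.108  1.027  0.752  2.063 -1.126] p [409.6 114.9 857.3] F [ 1.  -0.5 -0.6]
toolz [ 0.14   0.585 -0.799] az 1.336 elev -0.925 x [-0.973  0.232 -0.001] y [0.184 0.777 0.602]
row [-1.   -0.84 -0.24] rows 16.8
```

Emit:
move_arm(
  steps=[
    [[-1,-0.84,-0.24],0,1],
    [[-1,-0.84,-0.24],0,1],
    [[-1,-0.84,-0.24],0,1],
    [[-1,-0.84,-0.24],0,1],
    [[-1,-0.84,-0.24],0,1],
    [[-1,-0.84,-0.24],0,1],
    [[-1,-0.84,-0.24],0,1],
    [[-1,-0.84,-0.24],0,1],
    [[-1,-0.84,-0.24],0,1],
    [[-1,-0.84,-0.24],0,1],
    [[-1,-0.84,-0.24],0,1],
    [[-1,-0.84,-0.24],0,1],
    [[-1,-0.84,-0.24],0,1],
    [[-1,-0.84,-0.24],0,1],
    [[-1,-0.84,-0.24],0,1],
    [[-1,-0.84,-0.24],0,1],
  ],
)

```text
t: 8.87
ee_pos: [714.6, -285.8, 718.6]
orientation: [0.347, 2.887, 0.976]
ft_force: [-0.1, 0.0, -0.5]
width: 0.5
grasp_force: 0.0
```

```bash
python3 step.py .58 -.4 .7 .7 -.5 .5
```

```text
t 8.8667 q [-0.624  0.784  0.086  0.885  2.33  -1.343] p [ 714.6 -285.8  718.6] F [-0.1  0.  -0.5]
toolz [ 0.142  0.59  -0.795] az 1.335 elev -0.919 x [-0.972  0.236  0.002] y [0.189 0.772 0.607]
row [-0.92  0.32 -1.  ] rows 0.0
row [-1.    0.06 -0.74] rows 0.0
```

Emit:
move_arm(
  steps=[
    [[-0.92,0.32,-1],0,1],
    [[-0.92,0.32,-1],0,1],
    [[-0.92,0.32,-1],0,1],
    [[-0.92,0.32,-1],0,1],
    [[-0.92,0.32,-1],0,1],
    [[-0.92,0.32,-1],0,1],
    [[-0.92,0.32,-1],0,1],
    [[-0.92,0.32,-1],0,1],
    [[-0.92,0.32,-1],0,1],
    [[-0.92,0.32,-1],0,1],
    [[-0.92,0.32,-1],0,1],
    [[-0.92,0.32,-1],0,1],
  ],
)

```text
t: 9.87
ee_pos: [704.0, -303.8, 804.5]
orientation: [0.417, 2.649, 0.935]
ft_force: [-1.1, -0.0, 0.2]
width: 0.4
grasp_force: 0.0
```

```bash
python3 step.py .58 -.4 .7 .7 -.5 .5
```

```text
t 9.8667 q [-0.696  0.695  0.087  0.953  2.186 -1.308] p [ 704.  -303.8  804.5] F [-1.1 -0.   0.2]
toolz [ 0.372  0.556 -0.743] az 0.982 elev -0.837 x [-0.913  0.366 -0.183] y [0.17  0.746 0.644]
row [-1.    0.31 -0.66] rows 0.0
row [-1.    0.07 -0.43] rows 0.0
```

Emit:
move_arm(
  steps=[
    [[-1,0.2,-0.65],0,1],
    [[-1,0.2,-0.65],0,1],
    [[-1,0.2,-0.65],0,1],
    [[-1,0.2,-0.65],0,1],
    [[-1,0.2,-0.6],0,1],
    [[-1,0.2,-0.6],0,1],
    [[-1,0.2,-0.6],0,1],
    [[-1,0.2,-0.6],0,1],
    [[-1,0.25,-0.5],0,1],
    [[-1,0.25,-0.5],0,1],
    [[-1,0.25,-0.5],0,1],
    [[-1,0.25,-0.5],0,1],
    [[-1,0.3,-0.4],0,1],
    [[-1,0.3,-0.4],0,1],
    [[-1,0.3,-0.4],0,1],
    [[-1,0.3,-0.4],0,1],
  ],
)

```text
t: 11.2
ee_pos: [749.0, -340.4, 856.4]
orientation: [0.491, 2.364, 0.893]
ft_force: [0.3, 0.8, -0.4]
width: 0.1
grasp_force: 0.0
```

```bash
python3 step.py .58 -.4 .7 .7 -.5 .5
```

```text
t 11.2 q [-0.737  0.675  0.087  0.975  1.939 -1.312] p [ 749.  -340.4  856.4] F [ 0.3  0.8 -0.4]
toolz [ 0.615  0.485 -0.622] az 0.667 elev -0.671 x [-0.776  0.509 -0.371] y [0.137 0.711 0.69 ]
row [-1.   0.3 -0.3] rows 0.0
row [-1.    0.09 -0.12] rows 0.0
```

Emit:
move_arm(
  steps=[
    [[-1,0.3,-0.3],0,1],
    [[-1,0.3,-0.3],0,1],
    [[-1,0.3,-0.3],0,1],
    [[-1,0.3,-0.3],0,1],
    [[-1,0.3,-0.2],0,1],
    [[-1,0.3,-0.2],0,1],
    [[-1,0.3,-0.2],0,1],
    [[-1,0.3,-0.2],0,1],
    [[-1,0.3,-0.1],0,1],
    [[-1,0.3,-0.1],0,1],
    [[-1,0.3,-0.1],0,1],
    [[-1,0.3,-0.1],0,1],
    [[-1,0.3,0],0,1],
    [[-1,0.3,0],0,1],
    [[-1,0.3,0],0,1],
    [[-1,0.3,0],0,1],
    [[-1,0.3,0.1],0,1],
    [[-1,0.3,0.1],0,1],
    [[-1,0.3,0.1],0,1],
    [[-1,0.3,0.1],0,1],
  ],
)

```text
t: 12.87
ee_pos: [840.7, -355.6, 922.8]
orientation: [0.558, 2.02, 0.838]
ft_force: [-0.3, 0.3, 0.4]
width: 0.1
grasp_force: 0.0
```

```bash
python3 step.py .58 -.4 .7 .7 -.5 .5
```

```text
t 12.8667 q [-0.691  0.675  0.087  0.94   1.573 -1.294] p [ 840.7 -355.6  922.8] F [-0.3  0.3  0.4]
toolz [ 0.842  0.351 -0.408] az 0.395 elev -0.421 x [-0.534  0.649 -0.543] y [0.074 0.675 0.734]
row [-1.    0.3   0.07] rows 0.0
row [-1.    0.08  0.22] rows 0.0
```

```bash
cat > fk.py <<'E'
import numpy as np
from scipy.optimize import least_squares
from scipy.spatial.transform import Rotation as R
def fk(q,P):
    h,a,L1,L2,e,T=P
    r1=R.from_euler('z',q[0]); r2=r1*R.from_euler('y',q[1]); r3=r2*R.from_euler('y',q[2])
    r4=r3*R.from_euler('z',q[3]); r5=r4*R.from_euler('y',q[4])
    return r1.apply([a,0,h])+r2.apply([0,0,L1])+r3.apply([e,0,L2])+r5.apply([0,0,T]), r5.apply([0,0,1])
D=[([1.319,.423,1.63,0,1.089],[144.16,608.1,222.7]),([1.319,.2707,.8765,0,1.9942],[144.08,607.8,674.0]),
([1.318,.494,.09,.001,2.543],[139.3,587.4,860.3]),([1.316,.441,.087,.008,2.331],[147.2,620.8,904.3]),([1.313,.357,.087,.017,2.051],[152.6,643.7,997.6]),
([-.211,-.108,1.027,.752,2.063],[409.6,114.9,857.3]),([-.624,.784,.086,.885,2.33],[714.6,-285.8,718.6]),([-.696,.695,.087,.953,2.186],[704,-303.8,804.5]),
([-.691,.675,.087,.94,1.573],[840.7,-355.6,922.8])]
f=least_squares(lambda P:np.concatenate([fk(q,P)[0]-x for q,x in D]),[200,0,450,450,0,200])
P=f.x
E
python3 - <<'E'
from fk import *
print(P.round(1),abs(f.fun).max(),fk(D[-1][0],P)[1])
lo=[-3,-.9,.12,-1.31,.11];hi=[3,2.11,2.56,4.45,2.69]
g=np.array([583.2,37.4]);yaw=.121
for el in (0,-.1,-.2,-.3,-.42):
  for az in (.1,.2,.4):
    z=np.array([np.cos(el)*np.cos(az),np.cos(el)*np.sin(az),np.sin(el)])
    for gx,gy,zz in ((-30,30,105),(-100,30,105),(-30,30,220)):
        t=np.r_[g+[np.cos(yaw)*gx-np.sin(yaw)*gy,np.sin(yaw)*gx+np.cos(yaw)*gy],zz]
        best=min((least_squares(lambda q:np.r_[fk(q,P)[0]-t,300*(fk(q,P)[1]-z)],s,bounds=(lo,hi)) for s in ([0,-.3,2.3,.3,.5],[-.5,-.5,2.2,1,.5],[.3,-.3,2.3,-.5,.5])),key=lambda r:r.cost)
        print(el,az,(gx,gy,zz),best.cost.round(1),best.x.round(2))
E
```

```text
[318.   -1.4 566.  485.4  74.7 322.1] 12.595029165918476 [ 0.84229711  0.35134981 -0.40876508]
0 0.1 (-30, 30, 105) 0.0 [0.14 1.27 2.4  3.18 2.09]
0 0.1 (-100, 30, 105) 0.0 [0.14 1.44 2.5  3.2  2.36]
0 0.1 (-30, 30, 220) 0.0 [0.14 0.92 2.53 3.18 1.88]
0 0.2 (-30, 30, 105) 0.0 [-0.    1.26  2.39  2.91  2.07]
0 0.2 (-100, 30, 105) 0.0 [-0.05  1.43  2.49  2.79  2.32]
0 0.2 (-30, 30, 220) 0.0 [-0.    0.92  2.52  2.93  1.86]
0 0.4 (-30, 30, 105) 0.0 [-0.24  1.21  2.35  2.46  1.91]
0 0.4 (-100, 30, 105) 0.0 [-0.37  1.34  2.45  2.26  2.02]
0 0.4 (-30, 30, 220) 0.0 [-0.24  0.88  2.47  2.49  1.74]
-0.1 0.1 (-30, 30, 105) 0.0 [0.14 1.18 2.44 3.18 1.95]
-0.1 0.1 (-100, 30, 105) 0.0 [0.14 1.36 2.54 3.19 2.23]
-0.1 0.1 (-30, 30, 220) 0.0 [0.14 0.8  2.55 3.18 1.68]
-0.1 0.2 (-30, 30, 105) 0.0 [-0.    1.17  2.43  2.93  1.93]
-0.1 0.2 (-100, 30, 105) 0.0 [-0.05  1.35  2.54  2.83  2.19]
-0.1 0.2 (-30, 30, 220) 0.0 [-0.    0.8   2.54  2.94  1.66]
-0.1 0.4 (-30, 30, 105) 0.0 [-0.24  1.13  2.39  2.49  1.77]
-0.1 0.4 (-100, 30, 105) 0.0 [-0.36  1.26  2.49  2.33  1.91]
-0.1 0.4 (-30, 30, 220) 0.0 [-0.24  
[... 896 characters left out ...]
30, 30, 105) 0.0 [-0.21  0.93  2.43  2.56  1.45]
-0.3 0.4 (-100, 30, 105) 0.0 [-0.32  1.04  2.55  2.46  1.62]
-0.3 0.4 (-30, 30, 220) 0.0 [-0.21  0.53  2.48  2.51  1.17]
-0.42 0.1 (-30, 30, 105) 0.0 [0.13 0.82 2.49 3.17 1.32]
-0.42 0.1 (-100, 30, 105) 421.1 [0.14 0.93 2.56 3.19 1.5 ]
-0.42 0.1 (-30, 30, 220) 0.0 [0.13 0.39 2.51 3.18 0.91]
-0.42 0.2 (-30, 30, 105) 0.0 [0.02 0.82 2.48 2.97 1.31]
-0.42 0.2 (-100, 30, 105) 334.3 [-0.05  0.92  2.56  2.89  1.48]
-0.42 0.2 (-30, 30, 220) 0.0 [0.02 0.4  2.5  2.93 0.91]
-0.42 0.4 (-30, 30, 105) 0.0 [-0.18  0.8   2.44  2.58  1.23]
-0.42 0.4 (-100, 30, 105) 2.8 [-0.28  0.88  2.56  2.51  1.39]
-0.42 0.4 (-30, 30, 220) 0.0 [-0.18  0.4   2.46  2.46  0.92]
```

```bash
python3 step.py .45 -.2 .9
```

```text
t 12.8667 q [-0.691  0.675  0.087  0.94   1.573 -1.294] p [ 840.7 -355.6  922.8] F [-0.3  0.3  0.4]
toolz [ 0.842  0.351 -0.408] az 0.395 elev -0.421 x [-0.534  0.649 -0.543] y [0.074 0.675 0.734]
row [-1.    0.65 -0.07] rows 0.0
```

Emit:
move_arm(
  steps=[
    [[-1,0.65,-0.05],0,1],
    [[-1,0.65,0],0,1],
    [[-1,0.65,0],0,1],
    [[-1,0.65,0],0,1],
    [[-1,0.65,0.05],0,1],
    [[-1,0.65,0.05],0,1],
    [[-1,0.65,0.05],0,1],
    [[-1,0.65,0.1],0,1],
    [[-1,0.65,0.1],0,1],
    [[-1,0.65,0.1],0,1],
  ],
)

```text
t: 13.7
ee_pos: [848.9, -318.6, 1016.5]
orientation: [0.579, 1.829, 0.813]
ft_force: [-0.5, 0.1, 0.7]
width: 0.4
grasp_force: 0.0
```

```bash
python3 step.py
cat > path.py <<'E'
# continuous IK along straight world segments from the present state, orientation kept (roll added linearly)
import sys,json,numpy as np
from fk import *
from workcell import ctrl
o=ctrl.get_obs();M=R.from_rotvec(o['orientation'])
def rot(q): return R.from_euler('z',q[0])*R.from_euler('y',q[1]+q[2])*R.from_euler('z',q[3])*R.from_euler('y',q[4])*R.from_euler('z',q[5])
C=rot(o['qpos']).inv()*M
off=o['ee_pos']-fk(o['qpos'],P)[0]
print('C',C.as_rotvec().round(3),'off',off.round(1))
lo=[-3,-.9,.09,-1.31,.11,-2.54];hi=[3,2.11,2.58,4.45,2.69,2.54]
def run(way,roll,rollseg):
    q=np.clip(o['qpos'],np.array(lo)+1e-4,np.array(hi)-1e-4);p=o['ee_pos'].copy();r=0;k=0
    for i,w in enumerate(way):
        w=np.array(w,float);n=int(np.ceil(np.linalg.norm(w-p)/30));mx=0
        for j in range(1,n+1):
            t=p+(w-p)*j/n; rr=r+(roll*j/n if i==rollseg else 0); T=M*R.from_euler('z',rr)
            s=least_squares(lambda x:np.r_[fk(x,P)[0]-t,300*((rot(x)*C).inv()*T).as_rotvec()],q,bounds=(lo,hi)); 
            mx=max(mx,abs(s.x-q).max()*12); q=np.clip(s.x,np.array(lo)+1e-6,np.array(hi)-1e-6)
        if i==rollseg:r+=roll
        p=w;k+=n;print(w.round(),'rows',k,'cost',s.cost.round(1),'q',q.round(2),'maxspeed',mx.round(1))
E
cat > p1.py <<'E'
from path import *
g=np.array([583.2,37.4]);yaw=.121
W=lambda x,y,z:[g[0]+np.cos(yaw)*x-np.sin(yaw)*y,g[1]+np.sin(yaw)*x+np.cos(yaw)*y,z]
y=M.as_matrix()[:,1];x=M.as_matrix()[:,0];a=np.arctan2(-y[2],x[2]); 
for roll in (np.arctan2(y[2],-x[2]),):
  for base in (0,np.pi,-np.pi):
    rl=(np.arctan2(-y[2],x[2])*0+ -np.arctan2(y[2],-x[2])) # placeholder
c=[r for r in np.linspace(-np.pi,np.pi,721) if abs((M*R.from_euler('z',r)).as_matrix()[2,1])<.006]
print('rolls',np.round(c,2))
for rl in c[::1]:
    print('roll',rl); run([[560,-330,760],[400,-200,500],W(-110,30,250),W(-105,30,100),W(-30,50,100),W(-30,50,225)],rl,1)
E
sed -i '/^for roll in/,/placeholder/d' p1.py; python3 p1.py
```

```text
t 13.7 q [-0.638  0.607  0.087  0.892  1.399 -1.218] p [ 848.9 -318.6 1016.5] F [-0.5  0.1  0.7]
toolz [ 0.926  0.268 -0.264] az 0.282 elev -0.267 x [-0.376  0.704 -0.603] y [0.024 0.658 0.753]
C [-0.     0.     1.571] off [-3.2  5.3 -6.9]
rolls [-0.9  -0.89  2.24  2.25]
roll -0.8988445647770797
[ 560. -330.  760.] rows 13 cost 0.0 q [-1.01  0.01  1.49  1.27  1.32 -2.1 ] maxspeed 4.0
[ 400. -200.  500.] rows 25 cost 12024.5 q [-0.63 -0.54  2.18  0.78  0.7  -2.54] maxspeed 1.8
[470.  54. 250.] rows 38 cost 10767.1 q [ 0.09 -0.28  2.45  0.88  0.11 -2.54] maxspeed 1.1
[475.  55. 100.] rows 44 cost 25726.1 q [ 0.08  0.04  2.38  0.86  0.11 -2.54] maxspeed 0.8
[547.  83. 100.] rows 47 cost 24474.5 q [ 0.11  0.22  2.21  0.88  0.11 -2.54] maxspeed 0.8
[547.  83. 225.] rows 52 cost 13420.0 q [ 0.12 -0.02  2.27  0.89  0.11 -2.54] maxspeed 0.6
roll -0.8901179185171082
[ 560. -330.  760.] rows 13 cost 0.0 q [-1.01  0.01  1.49  1.27  1.32 -2.1 ] maxspeed 4.0
[ 400. -200.  500.] rows 25 cost 11921.4 q [-0.64 -0.54  2.18  0.79  0.71 -2.54] maxspeed 1.8
[470.  54. 250.] rows 38 cost 10750.0 q [ 0.09
[... 725 characters left out ...]
st 0.0 q [-0.01  1.01  2.46  2.86  1.62 -1.67] maxspeed 1.0
[547.  83. 225.] rows 52 cost 0.0 q [-0.01  0.56  2.53  2.84  1.25 -1.56] maxspeed 1.2
roll 2.2514747350726854
[ 560. -330.  760.] rows 13 cost 0.0 q [-1.01  0.01  1.49  1.27  1.32 -2.1 ] maxspeed 4.0
[ 400. -200.  500.] rows 25 cost 0.0 q [-1.23 -0.16  2.21  1.36  1.4  -0.45] maxspeed 1.7
[470.  54. 250.] rows 38 cost 844.2 q [-0.28  0.37  2.58  2.47  1.1  -1.42] maxspeed 1.7
[475.  55. 100.] rows 44 cost 1.8 q [-0.18  1.17  2.58  2.67  1.85 -1.84] maxspeed 2.0
[547.  83. 100.] rows 47 cost 0.0 q [-0.01  1.01  2.46  2.86  1.62 -1.66] maxspeed 1.0
[547.  83. 225.] rows 52 cost 0.0 q [-0.01  0.56  2.53  2.84  1.25 -1.55] maxspeed 1.2
```

```bash
cat > p2.py <<'E'
from path import *
g=np.array([583.2,37.4]);yaw=.121
W=lambda x,y,z:[g[0]+np.cos(yaw)*x-np.sin(yaw)*y,g[1]+np.sin(yaw)*x+np.cos(yaw)*y,z]
for B in ([500,-300,420],[560,-300,420],[450,-250,350]):
    run([[650,-330,760],B,W(-85,-160,120),W(-85,35,115),W(-85,35,88),W(-25,35,88),W(-25,35,205)],2.245,1)
E
python3 p2.py; python3 step.py -200 -12 -257
```

```text
C [-0.     0.     1.571] off [-3.2  5.3 -6.9]
[ 650. -330.  760.] rows 11 cost 0.0 q [-0.87  0.1   1.39  1.25  1.19 -2.05] maxspeed 4.0
[ 500. -300.  420.] rows 24 cost 0.0 q [-1.09  0.2   2.07  1.49  1.25 -0.65] maxspeed 1.3
[ 518. -132.  120.] rows 36 cost 0.0 q [-0.78  0.88  2.37  2.1   1.35 -1.66] maxspeed 1.1
[495.  62. 115.] rows 43 cost 0.0 q [-0.12  1.07  2.57  2.74  1.76 -1.76] maxspeed 1.6
[495.  62.  88.] rows 44 cost 0.0 q [-0.12  1.15  2.54  2.74  1.81 -1.79] maxspeed 1.1
[554.  69.  88.] rows 47 cost 0.0 q [-0.07  1.03  2.44  2.81  1.62 -1.68] maxspeed 0.8
[554.  69. 205.] rows 51 cost 0.0 q [-0.07  0.63  2.51  2.79  1.31 -1.57] maxspeed 1.3
[ 650. -330.  760.] rows 11 cost 0.0 q [-0.87  0.1   1.39  1.25  1.19 -2.05] maxspeed 4.0
[ 560. -300.  420.] rows 23 cost 0.0 q [-0.98  0.24  2.    1.55  1.16 -0.63] maxspeed 1.5
[ 518. -132.  120.] rows 35 cost 0.0 q [-0.78  0.88  2.37  2.1   1.35 -1.66] maxspeed 1.1
[495.  62. 115.] rows 42 cost 0.0 q [-0.12  1.07  2.57  2.74  1.76 -1.76] maxspeed 1.6
[495.  62.  88.] rows 43 cost 0.0 q [-0.12  1.15  2.54  2.74  1.81 -1.79] maxsp
[... 326 characters left out ...]
.25  1.52  1.27 -0.9 ] maxspeed 1.0
[ 518. -132.  120.] rows 36 cost 0.0 q [-0.78  0.88  2.37  2.1   1.35 -1.66] maxspeed 1.1
[495.  62. 115.] rows 43 cost 0.0 q [-0.12  1.07  2.57  2.74  1.76 -1.76] maxspeed 1.6
[495.  62.  88.] rows 44 cost 0.0 q [-0.12  1.15  2.54  2.74  1.81 -1.79] maxspeed 1.1
[554.  69.  88.] rows 47 cost 0.0 q [-0.07  1.03  2.44  2.81  1.62 -1.68] maxspeed 0.8
[554.  69. 205.] rows 51 cost 0.0 q [-0.07  0.63  2.51  2.79  1.31 -1.57] maxspeed 1.3
t 13.7 q [-0.638  0.607  0.087  0.892  1.399 -1.218] p [ 848.9 -318.6 1016.5] F [-0.5  0.1  0.7]
toolz [ 0.926  0.268 -0.264] az 0.282 elev -0.267 x [-0.376  0.704 -0.603] y [0.024 0.658 0.753]
row [ 1.   -0.93 -0.54] rows 8.9
```

Emit:
move_arm(
  steps=[
    [[0.3,-0.28,-0.16],0,1],
    [[0.5,-0.47,-0.27],0,1],
    [[0.8,-0.75,-0.43],0,1],
    [[1,-0.93,-0.54],0,1],
    [[1,-0.93,-0.54],0,1],
    [[1,-0.93,-0.54],0,1],
    [[1,-0.93,-0.54],0,1],
    [[1,-0.93,-0.54],0,1],
    [[1,-0.93,-0.54],0,1],
    [[1,-0.93,-0.54],0,1],
  ],
)

```text
t: 14.53
ee_pos: [654.0, -330.4, 765.2]
orientation: [0.58, 1.83, 0.812]
ft_force: [-0.5, -0.3, -0.6]
width: 0.5
grasp_force: 0.0
```

```bash
cat > tab.py <<'E'
# table of rows: world shift d over n rows while rolling u units of 5 deg per row
import sys,numpy as np,json
from workcell import ctrl
from scipy.spatial.transform import Rotation as R
o=ctrl.get_obs();M=R.from_rotvec(o['orientation'])
T=np.array(sys.argv[1:4],float);n=int(sys.argv[4]);tot=float(sys.argv[5])
d=(T-o['ee_pos'])/n/25
print(o['t'],o['qpos'].round(2),o['ee_pos'].round(),'roll needed',[round(float(np.degrees(r)/5),2) for r in np.linspace(-np.pi,np.pi,1441) if abs((M*R.from_euler('z',r)).as_matrix()[2,1])<.003])
print([[ (M*R.from_euler('z',np.radians(5*tot/n*k))).inv().apply(d).round(2).tolist(),round(tot/n,2),1] for k in range(n)])
E
python3 tab.py 500 -300 420 20 20
```

```text
14.5333 [-0.87  0.11  1.35  1.24  1.2  -2.02] [ 654. -330.  765.] roll needed [-10.25, 25.75]
[[[0.58, -0.49, -0.09], 1.0, 1], [[0.53, -0.54, -0.09], 1.0, 1], [[0.48, -0.58, -0.09], 1.0, 1], [[0.43, -0.62, -0.09], 1.0, 1], [[0.37, -0.65, -0.09], 1.0, 1], [[0.32, -0.68, -0.09], 1.0, 1], [[0.25, -0.71, -0.09], 1.0, 1], [[0.19, -0.73, -0.09], 1.0, 1], [[0.13, -0.74, -0.09], 1.0, 1], [[0.06, -0.75, -0.09], 1.0, 1], [[-0.0, -0.75, -0.09], 1.0, 1], [[-0.07, -0.75, -0.09], 1.0, 1], [[-0.13, -0.74, -0.09], 1.0, 1], [[-0.2, -0.73, -0.09], 1.0, 1], [[-0.26, -0.71, -0.09], 1.0, 1], [[-0.32, -0.68, -0.09], 1.0, 1], [[-0.38, -0.65, -0.09], 1.0, 1], [[-0.44, -0.62, -0.09], 1.0, 1], [[-0.49, -0.58, -0.09], 1.0, 1], [[-0.54, -0.53, -0.09], 1.0, 1]]
```

Emit:
move_arm(
  steps=[
    [[0.58,-0.49,-0.09],1,1],
    [[0.53,-0.54,-0.09],1,1],
    [[0.48,-0.58,-0.09],1,1],
    [[0.43,-0.62,-0.09],1,1],
    [[0.37,-0.65,-0.09],1,1],
    [[0.32,-0.68,-0.09],1,1],
    [[0.25,-0.71,-0.09],1,1],
    [[0.19,-0.73,-0.09],1,1],
    [[0.13,-0.74,-0.09],1,1],
    [[0.06,-0.75,-0.09],1,1],
    [[0,-0.75,-0.09],1,1],
    [[-0.07,-0.75,-0.09],1,1],
    [[-0.13,-0.74,-0.09],1,1],
    [[-0.2,-0.73,-0.09],1,1],
    [[-0.26,-0.71,-0.09],1,1],
    [[-0.32,-0.68,-0.09],1,1],
    [[-0.38,-0.65,-0.09],1,1],
    [[-0.44,-0.62,-0.09],1,1],
    [[-0.49,-0.58,-0.09],1,1],
    [[-0.54,-0.53,-0.09],1,1],
  ],
)

```text
t: 16.2
ee_pos: [498.8, -300.9, 420.7]
orientation: [2.221, 0.912, 1.817]
ft_force: [0.6, -0.3, 0.1]
width: -0.1
grasp_force: 0.0
```

```bash
python3 tab.py 510 -150 140 14 5.75
```

```text
16.2 [-1.09  0.19  2.05  1.47  1.25 -1.13] [ 499. -301.  421.] roll needed [-30.3, 5.7]
[[[-0.45, -0.71, 0.36], 0.41, 1], [[-0.48, -0.69, 0.36], 0.41, 1], [[-0.5, -0.67, 0.36], 0.41, 1], [[-0.52, -0.65, 0.36], 0.41, 1], [[-0.55, -0.63, 0.36], 0.41, 1], [[-0.57, -0.61, 0.36], 0.41, 1], [[-0.59, -0.59, 0.36], 0.41, 1], [[-0.61, -0.57, 0.36], 0.41, 1], [[-0.63, -0.55, 0.36], 0.41, 1], [[-0.65, -0.53, 0.36], 0.41, 1], [[-0.67, -0.5, 0.36], 0.41, 1], [[-0.69, -0.48, 0.36], 0.41, 1], [[-0.7, -0.45, 0.36], 0.41, 1], [[-0.72, -0.43, 0.36], 0.41, 1]]
```

Emit:
move_arm(
  steps=[
    [[-0.45,-0.71,0.36],0.41,1],
    [[-0.48,-0.69,0.36],0.41,1],
    [[-0.5,-0.67,0.36],0.41,1],
    [[-0.52,-0.65,0.36],0.41,1],
    [[-0.55,-0.63,0.36],0.41,1],
    [[-0.57,-0.61,0.36],0.41,1],
    [[-0.59,-0.59,0.36],0.41,1],
    [[-0.61,-0.57,0.36],0.41,1],
    [[-0.63,-0.55,0.36],0.41,1],
    [[-0.65,-0.53,0.36],0.41,1],
    [[-0.67,-0.5,0.36],0.41,1],
    [[-0.69,-0.48,0.36],0.41,1],
    [[-0.7,-0.45,0.36],0.41,1],
    [[-0.72,-0.43,0.36],0.4,1],
  ],
)

```text
t: 17.37
ee_pos: [511.4, -151.1, 139.2]
orientation: [-2.35, -0.334, -1.788]
ft_force: [-0.4, 0.2, 0.1]
width: 0.4
grasp_force: 0.0
```

```bash
sed -i 's/^print(\[\[/print(M.as_matrix().round(3).tolist()); print([[/' tab.py; python3 tab.py 495 62 115 9 0;python3 p2.py | head -1; python3 - <<'E'
from path import *
run([[495,62,115],[495,62,88],[554,69,88],[554,69,205]],0,0)
E
```

```text
17.3667 [-0.84  0.8   2.35  2.02  1.3  -1.57] [ 511. -151.  139.] roll needed [-36.0, 0.0, 36.0]
[[0.256, 0.278, 0.926], [0.075, -0.96, 0.268], [0.964, 0.0, -0.267]]
[[[-0.05, -0.93, 0.22], 0.0, 1], [[-0.05, -0.93, 0.22], 0.0, 1], [[-0.05, -0.93, 0.22], 0.0, 1], [[-0.05, -0.93, 0.22], 0.0, 1], [[-0.05, -0.93, 0.22], 0.0, 1], [[-0.05, -0.93, 0.22], 0.0, 1], [[-0.05, -0.93, 0.22], 0.0, 1], [[-0.05, -0.93, 0.22], 0.0, 1], [[-0.05, -0.93, 0.22], 0.0, 1]]
C [-0.     0.     1.571] off [-5.   7.2 -3.9]
C [-0.     0.     1.571] off [-5.   7.2 -3.9]
[495.  62. 115.] rows 8 cost 0.0 q [-0.12  1.06  2.57  2.74  1.75 -1.76] maxspeed 1.5
[495.  62.  88.] rows 9 cost 0.0 q [-0.12  1.15  2.54  2.74  1.81 -1.78] maxspeed 1.1
[554.  69.  88.] rows 11 cost 0.0 q [-0.07  1.03  2.44  2.8   1.61 -1.68] maxspeed 1.2
[554.  69. 205.] rows 15 cost 0.0 q [-0.07  0.63  2.51  2.79  1.3  -1.57] maxspeed 1.3
```

```bash
python3 tab.py 500 62 90 10 0
```

```text
17.3667 [-0.84  0.8   2.35  2.02  1.3  -1.57] [ 511. -151.  139.] roll needed [-36.0, 0.0, 36.0]
[[0.256, 0.278, 0.926], [0.075, -0.96, 0.268], [0.964, 0.0, -0.267]]
[[[-0.14, -0.83, 0.24], 0.0, 1], [[-0.14, -0.83, 0.24], 0.0, 1], [[-0.14, -0.83, 0.24], 0.0, 1], [[-0.14, -0.83, 0.24], 0.0, 1], [[-0.14, -0.83, 0.24], 0.0, 1], [[-0.14, -0.83, 0.24], 0.0, 1], [[-0.14, -0.83, 0.24], 0.0, 1], [[-0.14, -0.83, 0.24], 0.0, 1], [[-0.14, -0.83, 0.24], 0.0, 1], [[-0.14, -0.83, 0.24], 0.0, 1]]
```

Emit:
move_arm(
  steps=[
    [[-0.14,-0.83,0.24],0,1],
    [[-0.14,-0.83,0.24],0,1],
    [[-0.14,-0.83,0.24],0,1],
    [[-0.14,-0.83,0.24],0,1],
    [[-0.14,-0.83,0.24],0,1],
    [[-0.14,-0.83,0.24],0,1],
    [[-0.14,-0.83,0.24],0,1],
    [[-0.14,-0.83,0.24],0,1],
    [[-0.14,-0.83,0.24],0,1],
    [[-0.14,-0.83,0.24],0,1],
  ],
)

```text
t: 18.2
ee_pos: [500.1, 62.2, 89.7]
orientation: [-2.349, -0.335, -1.789]
ft_force: [-0.3, -0.3, -0.5]
width: 0.7
grasp_force: 0.0
```

```bash
python3 tab.py 554 70 88 4 0; python3 - <<'E'
from workcell import cams
import cv2
for c,(x0,y0,x1,y1) in dict(side=(200,120,480,330),top=(200,90,520,330)).items():
    i=cams.get_image(c)["image"][y0:y1,x0:x1,::-1]; f=2.5 if c=="top" else 2.8
    cv2.imwrite(f"pics/{c}_b.png",cv2.resize(i,None,fx=f,fy=f,interpolation=cv2.INTER_CUBIC))
E
```

```text
18.2 [-0.15  1.09  2.51  2.72  1.72 -1.76] [500.  62.  90.] roll needed [-36.0, -35.95, 0.0, 0.05, 36.0]
[[0.255, 0.279, 0.926], [0.075, -0.96, 0.268], [0.964, 0.001, -0.266]]
[[[0.13, 0.08, 0.52], 0.0, 1], [[0.13, 0.08, 0.52], 0.0, 1], [[0.13, 0.08, 0.52], 0.0, 1], [[0.13, 0.08, 0.52], 0.0, 1]]
```

View pics/top_b.png

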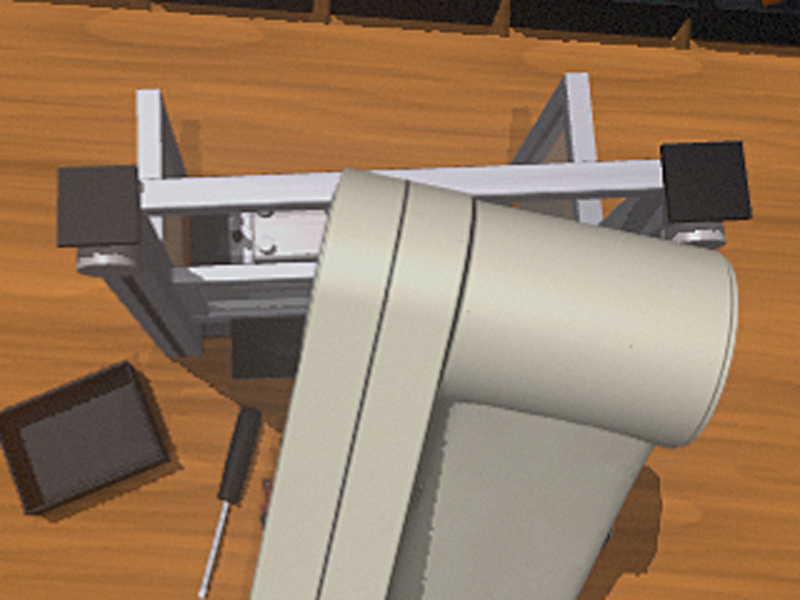

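Emit:
move_arm(
  steps=[
    [[0.13,0.08,0.52],0,1],
    [[0.13,0.08,0.52],0,1],
    [[0.13,0.08,0.52],0,1],
    [[0.13,0.08,0.52],0,1],
    [[0,0,0],0,1],
  ],
)

```text
t: 18.72
ee_pos: [556.4, 67.8, 90.4]
orientation: [-2.346, -0.336, -1.796]
ft_force: [0.5, 0.4, 0.8]
width: 0.5
grasp_force: 0.0
```

```bash
python3 tab.py 554 70 96 1 0;  python3 step.py
```

```text
18.7167 [-0.1   1.    2.41  2.77  1.56 -1.67] [556.  68.  90.] roll needed [-36.0, -35.95, 0.0, 0.05, 36.0]
[[0.25, 0.278, 0.927], [0.076, -0.961, 0.268], [0.965, 0.003, -0.261]]
[[[0.2, -0.11, -0.12], 0.0, 1]]
t 18.7167 q [-0.1    0.996  2.414  2.774  1.556 -1.673] p [556.4  67.8  90.4] F [0.5 0.4 0.8]
toolz [ 0.927  0.268 -0.261] az 0.281 elev -0.265 x [0.25  0.076 0.965] y [ 0.278 -0.961  0.003]
```

Emit:
move_arm(
  steps=[
    [[0.19,0,-0.05],0,1],
    [[0.19,0,-0.05],0,1],
    [[0.19,0,-0.05],0,1],
    [[0.19,0,-0.05],0,1],
    [[0.19,0,-0.05],0,1],
    [[0.19,0,-0.05],0,1],
  ],
)

```text
t: 19.22
ee_pos: [553.1, 68.5, 118.3]
orientation: [-2.352, -0.334, -1.786]
ft_force: [-2.9, -3.7, -4.3]
width: 0.6
grasp_force: 2.9
```

Emit:
move_arm(
  steps=[
    [[0.23,0,-0.06],0,1],
    [[0.25,0,-0.07],0,1],
    [[0.25,0,-0.07],0,1],
    [[0.25,0,-0.07],0,1],
    [[0.25,0,-0.07],0,1],
    [[0.25,0,-0.07],0,1],
    [[0.25,0,-0.07],0,1],
    [[0.25,0,-0.07],0,1],
    [[0.2,0,-0.05],0,1],
    [[0,0,0],0,1],
  ],
)

```text
t: 20.05
ee_pos: [553.5, 69.1, 176.3]
orientation: [-2.348, -0.335, -1.79]
ft_force: [-2.4, -1.2, -2.2]
width: 0.7
grasp_force: 1.4
```

```bash
python3 step.py; python3 - <<'E'
from workcell import cams
import cv2
for c,(x0,y0,x1,y1) in dict(side=(200,120,480,330),top=(200,90,520,330)).items():
    i=cams.get_image(c)["image"][y0:y1,x0:x1,::-1]; f=2.5 if c=="top" else 2.8
    cv2.imwrite(f"pics/{c}_c.png",cv2.resize(i,None,fx=f,fy=f,interpolation=cv2.INTER_CUBIC))
a=cv2.imread("pics/top_c.png")[:,:,:];b=cv2.imread("pics/side_c.png")
cv2.imwrite("pics/both_c.png",cv2.hconcat([a[130:430,30:430],b[200:500,100:500]]))
E
```

```text
t 20.05 q [-0.098  0.711  2.478  2.766  1.348 -1.59 ] p [553.5  69.1 176.3] F [-2.4 -1.2 -2.2]
toolz [ 0.926  0.269 -0.265] az 0.283 elev -0.268 x [0.254 0.075 0.964] y [ 0.279 -0.96   0.001]
```

View pics/both_c.png

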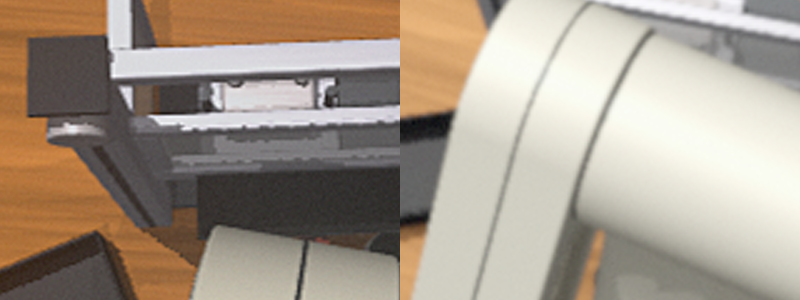

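```bash
cat > h.py <<'E'
from fit import *
p=[583.204,37.437,.121]
for h in (21,60,70,80,90,100,110):
    print(h,[((proj("top",world(p,[q+(118+h,)]))[0]-(200,90))*2.5).round(1).tolist() for q in ((-8,130),(-64,130),(-64,-130))])
for z in (225,231,237): print(z,((proj("top",world(p,[(-34,-140,z)]))[0]-(200,90))*2.5).round(1),((proj("side",world(p,[(-34,-140,z)]))[0]-(200,120))*2.8).round(1))
E
python3 h.py
```

```text
21 [[230.6, 319.4], [232.4, 376.8], [502.6, 365.3]]
60 [[228.2, 312.0], [230.0, 371.6], [510.5, 359.6]]
70 [[227.6, 310.1], [229.4, 370.2], [512.6, 358.1]]
80 [[226.9, 308.1], [228.7, 368.7], [514.8, 356.6]]
90 [[226.2, 306.0], [228.1, 367.3], [517.1, 355.0]]
100 [[225.6, 303.9], [227.4, 365.8], [519.3, 353.4]]
110 [[224.9, 301.8], [226.7, 364.3], [521.6, 351.7]]
225 [529.2 318.4] [551.1 332.4]
231 [530.7 317.2] [551.9 330.8]
237 [532.1 315.9] [552.7 329.1]
```

```bash
python3 - <<'E'
import cv2,numpy as np
from fit import *
a=cv2.imread("pics/top_a.png");s=cv2.imread("pics/side_a.png")
# mark zooms: top cols 400..460 rows 200..230 ; side cols 385..435 rows 228..262 ; 6.5x
z=lambda i,x0,y0:cv2.resize(i[y0:y0+36,x0:x0+60],None,fx=6.6,fy=6.6,interpolation=cv2.INTER_CUBIC)
cv2.imwrite("pics/mark.png",cv2.hconcat([z(a,395,198),z(s,383,226)]))
# bar and lip vertical edges in the top view, before and now, columns left of the arm
c=cv2.resize(cv2.imread("pics/top_c.png"),(320,240),interpolation=cv2.INTER_AREA);b=cv2.resize(cv2.imread("pics/top_b.png"),(320,240),interpolation=cv2.INTER_AREA)
for n,i in(("b",b),("c",c)):
    g=i.mean(2)
    for nm,x in (("bar",slice(85,105)),("lip",slice(96,107))): print(n,nm,g[95:160,x].mean(1).round().astype(int).tolist())
E
```

```text
b bar [108, 107, 111, 111, 116, 127, 132, 117, 106, 91, 89, 201, 220, 215, 215, 220, 207, 116, 78, 83, 85, 82, 84, 83, 84, 114, 125, 120, 100, 105, 114, 92, 69, 62, 57, 57, 57, 58, 57, 54, 57, 60, 61, 59, 58, 58, 58, 58, 59, 58, 57, 57, 57, 57, 58, 58, 67, 73, 72, 71, 73, 76, 78, 82, 84]
b lip [169, 163, 162, 163, 170, 170, 176, 166, 144, 116, 125, 207, 220, 214, 216, 220, 188, 102, 82, 88, 86, 82, 89, 87, 90, 121, 126, 120, 101, 109, 114, 88, 60, 52, 52, 53, 52, 52, 52, 51, 52, 52, 53, 52, 52, 52, 51, 51, 52, 51, 50, 51, 50, 50, 51, 51, 66, 75, 74, 71, 70, 72, 73, 74, 75]
c bar [99, 87, 155, 221, 224, 220, 222, 223, 170, 95, 77, 93, 99, 103, 104, 103, 102, 100, 97, 124, 130, 125, 105, 108, 117, 100, 78, 61, 58, 55, 55, 56, 56, 56, 56, 55, 56, 56, 55, 52, 56, 58, 59, 59, 58, 58, 58, 71, 83, 89, 91, 97, 101, 108, 113, 116, 119, 122, 123, 127, 131, 136, 140, 148, 152]
c lip [156, 133, 204, 223, 220, 220, 222, 225, 146, 81, 77, 102, 108, 118, 123, 123, 120, 120, 114, 125, 129, 120, 102, 112, 117, 92, 69, 51, 51, 51, 50, 52, 51, 50, 51, 50, 50, 51, 51, 51, 50, 50, 51, 51, 50, 50, 48, 70, 106, 122, 129, 136, 140, 144, 148, 151, 153, 157, 159, 161, 165, 166, 168, 170, 172]
```

View pics/mark.png

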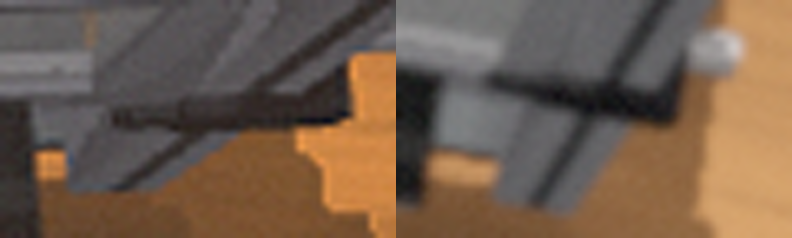

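```bash
python3 - <<'E'
from fit import *
p=[583.204,37.437,.121]
row=lambda x,y,z:proj("top",world(p,[(x,y,z)]))[0]
# bar: find z (for x=-8..8) such that initial lower edge row=90+111.9 at col~295
for x in (-10,-5,0):
    zs=np.arange(250,400,1.); r=[row(x,150,z)[1] for z in zs]; z0=zs[np.argmin(abs(np.array(r)-201.9))]
    d=np.arange(40,120,1.);dr=[row(x,150,z0+k)[1]-row(x,150,z0)[1] for k in d]
    print(x,z0,row(x,150,z0),"dh",d[np.argmin(abs(np.array(dr)+8.4))])
d=np.arange(40,120,1.);dr=[row(-8,115,139+k)[1]-row(-8,115,139)[1] for k in d];print("lip dh",d[np.argmin(abs(np.array(dr)+5.8))])
f=least_squares(lambda v:np.r_[(proj("top",world(p,[(-34,-140,v[0])]))[0]-(412.1,215.9)),(proj("side",world(p,[(-34,-140,v[0])]))[0]-(397.5,238.1))],[230]);print("mark z",f.x,f.fun)
E
```

```text
-10 334.0 [276.55323819 201.86934713] dh 72.0
-5 311.0 [277.54272912 201.86523363] dh 74.0
0 288.0 [278.48071025 201.86133391] dh 76.0
lip dh 74.0
mark z [233.92746219] [ 0.45575474  0.72513297 -0.24254538 -0.26007566]
```

Emit:
move_arm(
  steps=[
    [[0.15,0,-0.04],0,1],
    [[0.18,0,-0.05],0,1],
    [[0.18,0,-0.05],0,1],
    [[0.18,0,-0.05],0,1],
    [[0.18,0,-0.05],0,1],
    [[0.14,0,-0.04],0,1],
    [[0.08,0,-0.02],0,1],
    [[0,0,0],0,1],
  ],
)

```text
t: 20.82
ee_pos: [553.9, 69.2, 204.5]
orientation: [-2.347, -0.336, -1.791]
ft_force: [-1.6, 1.5, -2.3]
width: 0.4
grasp_force: 0.9
```

```bash
python3 step.py 0 0 -20  -80 -20 -20; python3 - <<'E'
from path import *
g=o['ee_pos']
for w in ([g+[0,0,-25],g+[-80,-20,-40]],[g+[0,0,-25],g+[-60,0,-100],g+[-60,-200,-80],g+[-60,-350,0]]): run(w,0,0)
E
```

```text
t 20.8167 q [-0.097  0.609  2.486  2.756  1.261 -1.554] p [553.9  69.2 204.5] F [-1.6  1.5 -2.3]
toolz [ 0.926  0.269 -0.264] az 0.283 elev -0.267 x [0.253 0.075 0.965] y [ 0.279 -0.96   0.001]
row [-1.   -0.    0.27] rows 0.8
row [-0.55 -0.04 -1.  ] rows 3.0
C [-0.    -0.     1.571] off [-13.5   8.8  -4.4]
[554.  69. 179.] rows 1 cost 0.0 q [-0.07  0.73  2.51  2.8   1.39 -1.6 ] maxspeed 1.5
[474.  49. 164.] rows 4 cost 427.3 q [-0.29  0.9   2.58  2.54  1.6  -1.76] maxspeed 1.7
[554.  69. 179.] rows 1 cost 0.0 q [-0.07  0.73  2.51  2.8   1.39 -1.6 ] maxspeed 1.5
[494.  69. 104.] rows 5 cost 0.0 q [-0.09  1.11  2.56  2.77  1.8  -1.76] maxspeed 1.2
[ 494. -131.  124.] rows 12 cost 0.0 q [-0.84  0.88  2.4   2.05  1.37 -1.7 ] maxspeed 1.7
[ 494. -281.  204.] rows 18 cost 0.0 q [-1.08  0.64  2.19  1.68  1.25 -1.24] maxspeed 0.9
```

Emit:
move_arm(
  steps=[
    [[-0.3,0,0.08],0,1],
    [[-0.7,0,0.19],0,1],
    [[-0.7,-0.13,-0.29],0,1],
    [[-0.7,-0.13,-0.29],0,1],
    [[-0.7,-0.13,-0.29],0,1],
    [[-0.7,-0.13,-0.29],0,1],
    [[-0.7,-0.13,-0.29],0,1],
    [[0,0,0],0,1],
  ],
)

```text
t: 21.48
ee_pos: [491.8, 68.0, 99.1]
orientation: [-2.353, -0.332, -1.782]
ft_force: [-0.3, 0.6, -0.7]
width: 0.7
grasp_force: 0.0
```

Emit:
move_arm(
  steps=[
    [[0.02,0.85,-0.26],0,1],
    [[0.02,0.85,-0.26],0,1],
    [[0.02,0.85,-0.26],0,1],
    [[0.02,0.85,-0.26],0,1],
    [[0.02,0.85,-0.26],0,1],
    [[0.02,0.85,-0.26],0,1],
    [[0.02,0.85,-0.26],0,1],
    [[0.02,0.85,-0.26],0,1],
    [[0.02,0.85,-0.26],0,1],
    [[0.38,0.82,-0.35],0,1],
    [[0.38,0.82,-0.35],0,1],
    [[0.38,0.82,-0.35],0,1],
    [[0.38,0.82,-0.35],0,1],
    [[0.38,0.82,-0.35],0,1],
    [[0.38,0.82,-0.35],0,1],
    [[0.38,0.82,-0.35],0,1],
  ],
)

```text
t: 22.82
ee_pos: [494.1, -282.0, 206.0]
orientation: [-2.351, -0.337, -1.792]
ft_force: [0.3, 0.1, -0.0]
width: 0.6
grasp_force: 0.0
```

```bash
python3 step.py; python3 - <<'E'
from workcell import cams
import cv2
for c,(x0,y0,x1,y1) in dict(side=(200,120,480,330),top=(200,90,520,330)).items():
    full=cams.get_image(c)["image"][:,:,::-1]; cv2.imwrite(f"pics/{c}_dfull.png",full)
    i=full[y0:y1,x0:x1]; f=2.5 if c=="top" else 2.8
    cv2.imwrite(f"pics/{c}_d.png",cv2.resize(i,None,fx=f,fy=f,interpolation=cv2.INTER_CUBIC))
E
```

```text
t 22.8167 q [-1.082  0.62   2.175  1.674  1.247 -1.217] p [ 494.1 -282.   206. ] F [ 0.3  0.1 -0. ]
toolz [ 0.926  0.266 -0.266] az 0.28 elev -0.269 x [0.254 0.078 0.964] y [ 0.278 -0.961  0.005]
```

View pics/top_d.png

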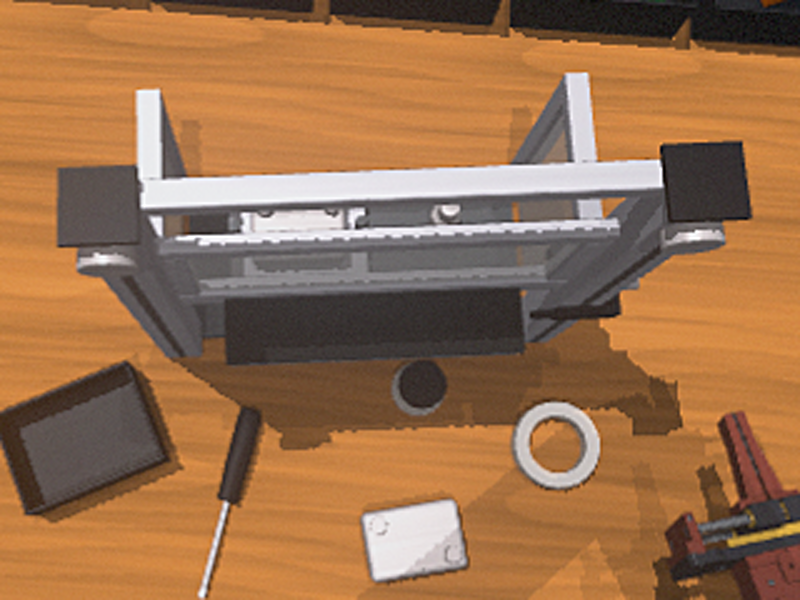

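View pics/side_d.png

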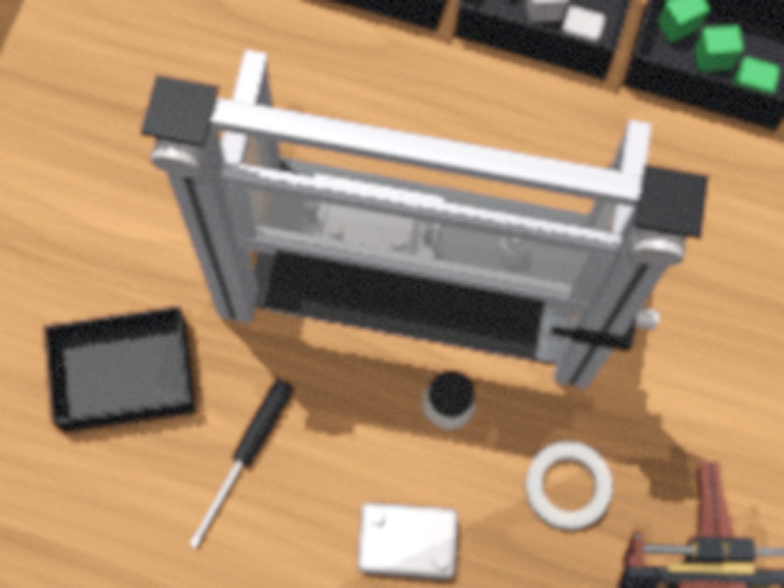

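```bash
python3 - <<'E'
import cv2,numpy as np
for c,(cx,ry),fr in (("top",(409,(216,217,222,226)),(212,240)),("side",(393,(236,238,240,242)),(232,256))):
    i=cv2.imread(f"pics/{c}_dfull.png");g=i.mean(2)
    for r in ry: print(c,"row",r,"from col",cx-8,g[r,cx-8:cx+12].round().astype(int).tolist())
    for x in ((300,350,400) if c=="top" else (300,340,385)): print(c,"col",x,"from row 200",g[200:258,x].round().astype(int).tolist())
z=lambda f,x0,y0:cv2.resize(cv2.imread(f)[y0:y0+40,x0:x0+50],None,fx=8,fy=8,interpolation=cv2.INTER_CUBIC)
cv2.imwrite("pics/fin.png",cv2.hconcat([z("pics/top_dfull.png",385,198),z("pics/side_dfull.png",370,218)]))
E
```

```text
top row 216 from col 401 [49, 45, 47, 43, 42, 45, 40, 55, 94, 107, 92, 28, 33, 43, 37, 38, 37, 35, 38, 38]
top row 217 from col 401 [44, 42, 45, 50, 46, 44, 43, 52, 84, 107, 96, 72, 63, 52, 49, 58, 70, 71, 71, 50]
top row 222 from col 401 [43, 48, 47, 41, 45, 47, 40, 47, 72, 100, 83, 86, 90, 90, 93, 86, 71, 49, 46, 69]
top row 226 from col 401 [55, 58, 53, 55, 59, 57, 57, 48, 61, 83, 77, 59, 48, 52, 70, 88, 88, 88, 89, 87]
top col 300 from row 200 [132, 142, 143, 147, 135, 119, 133, 123, 102, 60, 52, 51, 55, 51, 58, 48, 47, 52, 49, 56, 52, 54, 47, 56, 49, 52, 47, 52, 47, 49, 48, 50, 54, 48, 44, 73, 77, 75, 76, 73, 77, 81, 80, 82, 76, 74, 75, 79, 79, 82, 78, 72, 64, 48, 49, 49, 57, 54]
top col 350 from row 200 [140, 141, 107, 112, 127, 120, 100, 60, 51, 50, 53, 54, 49, 52, 55, 54, 51, 52, 52, 50, 53, 48, 46, 48, 46, 49, 49, 47, 59, 58, 57, 59, 51, 77, 75, 77, 71, 74, 75, 72, 73, 77, 83, 75, 80, 78, 73, 77, 81, 78, 81, 78, 69, 76, 78, 79, 76, 81]
top col 400 from row 200 [105, 109, 122, 115, 97, 52, 41, 48, 51, 45, 45, 49, 46, 50, 41, 47, 45, 49, 41, 45, 47, 45, 42, 45, 44, 55, 54, 58,
[... 745 characters left out ...]
2, 100, 105, 106, 107, 105, 107, 109, 102, 96, 94, 89, 91, 93, 100, 101, 100, 96, 94, 96, 99, 102, 101, 90, 72, 54, 52]
side col 340 from row 200 [177, 174, 174, 172, 173, 170, 167, 158, 151, 155, 169, 170, 163, 150, 146, 129, 108, 68, 31, 28, 34, 31, 28, 27, 31, 32, 27, 30, 29, 29, 36, 35, 41, 42, 52, 56, 57, 57, 74, 120, 157, 165, 166, 167, 168, 164, 159, 147, 137, 116, 95, 90, 91, 91, 97, 94, 98, 96]
side col 385 from row 200 [176, 144, 138, 120, 119, 136, 136, 132, 132, 133, 130, 129, 123, 123, 121, 116, 120, 135, 154, 167, 164, 149, 143, 141, 113, 86, 51, 34, 34, 32, 31, 38, 35, 32, 35, 33, 35, 31, 35, 33, 39, 38, 49, 56, 58, 56, 62, 87, 132, 163, 169, 171, 173, 172, 171, 167, 155, 142]
```

View pics/fin.png

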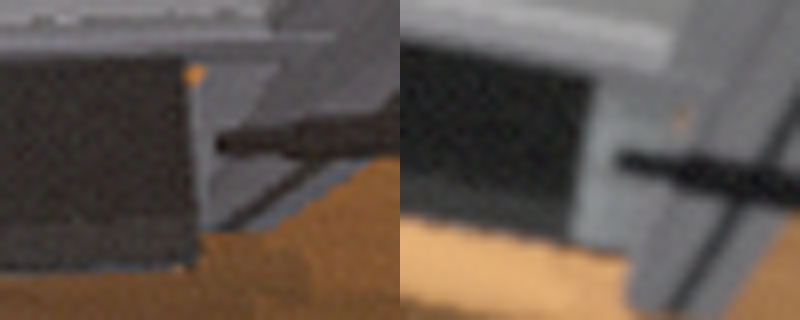

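```bash
python3 - <<'E'
from fit import *
p=[583.204,37.437,.121]
def col(c,y,z,row):
    x=np.linspace(-64,-8,200); q=proj(c,world(p,[(a,y,z) for a in x])); i=np.argmin(abs(q[:,1]-row)); return q[i],x[i]
for dz in (-20,-10,0,10,20):
    for c,row in (("top",216.),("side",238.)):
        zm=232; t=proj(c,world(p,[(-34,-140,zm)]))[0]; l,x=col(c,-130,zm+dz+8,t[1])
        print(dz,c,"gap",(t[0]-l[0]).round(2),"tip",t.round(1),"lip",l.round(1),x.round())
for zl in (220,230,240):
  print(zl,[(c,[proj(c,world(p,[v]))[0].round(1).tolist() for v in ((-64,0,zl+8),(-64,0,zl-8),(-8,0,zl+8),(-8,130,zl+8),(-8,-130,zl+8),(-64,-130,zl+8),(-64,130,zl+8))]) for c in ("top","side")])
E
```

```text
-20 top gap 5.72 tip [412.4 216.8] lip [406.7 216.8] -31.0
-20 side gap 4.2 tip [397.2 238. ] lip [393. 238.] -32.0
-10 top gap 4.73 tip [412.4 216.8] lip [407.6 216.8] -33.0
-10 side gap 3.9 tip [397.2 238. ] lip [393.3 238. ] -35.0
0 top gap 3.73 tip [412.4 216.8] lip [408.6 216.8] -35.0
0 side gap 3.6 tip [397.2 238. ] lip [393.6 238. ] -38.0
10 top gap 2.71 tip [412.4 216.8] lip [409.7 216.7] -37.0
10 side gap 3.3 tip [397.2 238. ] lip [393.9 238. ] -41.0
20 top gap 1.66 tip [412.4 216.8] lip [410.7 216.8] -39.0
20 side gap 2.99 tip [397.2 238. ] lip [394.2 238. ] -44.0
220 [('top', [[349.7, 233.2], [349.2, 234.2], [348.3, 208.3], [289.9, 210.7], [406.5, 205.8], [408.7, 230.7], [290.7, 235.7]]), ('side', [[342.9, 239.3], [342.8, 240.9], [346.8, 219.5], [299.4, 210.6], [394.7, 228.5], [391.5, 248.5], [294.9, 230.2]])]
230 [('top', [[350.1, 232.5], [349.5, 233.6], [348.6, 207.4], [289.7, 209.8], [407.4, 204.9], [409.6, 230.0], [290.4, 235.1]]), ('side', [[343.0, 238.3], [342.9, 239.9], [346.9, 218.4], [299.2, 209.4], [395.2, 227.4], [391.9, 247.6], [294.7, 229.1]])]
240 [('top', [[350.4, 231.9], [349.9, 232.9], [348.9, 206.5], [289.4, 209.0], [408.3, 204.0], [410.6, 229.3], [290.1, 234.4]]), ('side', [[343.1, 237.3], [343.0, 238.9], [347.0, 217.2], [299.0, 208.2], [395.7, 226.3], [392.4, 246.7], [294.4, 228.0]])]
```

```bash
python3 - <<'E'
from fit import *
p0=np.array([583.204,37.437,.121])
def at(c,p,a,b,axis,val): # point on segment a-b where coordinate `axis` equals val; returns other coordinate
    t=np.linspace(0,1,60)[:,None]; q=proj(c,world(p,np.array(a)+(np.array(b)-a)*t)); o=np.argsort(q[:,axis]); return np.interp(val,q[o,axis],q[o,1-axis])
def res(v):
    p=v[:3]; zl,zm,dx=v[3:6]; sh=dict(top=v[6:8],side=v[8:10]); r=[]
    e=dict(back=((-8,130,zl+8),(-8,-130,zl+8)),under=((-64,130,zl-8),(-64,-130,zl-8)),right=((-8,-130,zl+8),(-64,-130,zl+8)))
    for c,n,ax,val,obs in [("top","back",0,300,208.6),("top","back",0,350,206.5),("top","back",0,400,204.6),("top","under",0,300,234.6),("top","under",0,350,232.5),("top","under",0,400,230.6),("top","right",1,216,408.5),("top","right",1,222,408.7),
      ("side","back",0,300,209),("side","back",0,340,216.9),("side","back",0,385,225.2),("side","under",0,300,230.6),("side","under",0,340,238.8),("side","under",0,385,247.3),("side","right",1,238,392.0),("side","right",1,242,391.4)]:
        s=sh[c]; r.append((at(c,p,*e[n],ax,val-s[ax])+s[1-ax]-obs)/.3)
    for c,o in (("top",(411.5,215.4)),("side",(396.4,237.6))): r+=list((proj(c,world(p,[(-34+dx,-140,zm)]))[0]+sh[c]-o)/.3)
    return np.r_[r,(v[:2]-p0[:2])/2,(v[2]-p0[2])/.005,dx/3,v[6:]/.5]
f=least_squares(res,np.r_[p0,233,232,0,0,0,0,0]); C=np.linalg.inv(f.jac.T@f.jac)
print(f.x.round(3)); d=np.zeros(10);d[3]=1;d[4]=-1
print("lip-mark",f.x[3]-f.x[4],"+-",np.sqrt(d@C@d),f.cost); print(f.fun.round(1))
E
```

```text
[ 5.84887e+02  3.85390e+01  1.18000e-01  2.28320e+02  2.25069e+02
  1.93500e+00  4.54000e-01 -2.35000e-01 -6.62000e-01 -1.57000e-01]
lip-mark 3.250747692929849 +- 3.1198742803560955 8.542626896471566
[-0.6 -0.2 -0.4  0.1  0.4  0.1 -0.9  0.1 -0.2 -1.1 -0.3  1.7  0.1  0.7
  1.3  1.1  0.3  0.8 -1.4 -1.   0.8  0.6 -0.5  0.6  0.9 -0.5 -1.3 -0.3]
```

```bash
python3 -c "
from workcell import ctrl
print(ctrl.close_job(), ctrl.get_obs()['t'])"
```

```text
the job is handed in; nothing more can be done
the job is handed in; nothing more can be done
```

The window was pushed up from beneath and the job is handed in: I measured the lip about 3 mm (± 3 mm) above the pointer tip, within the 10 mm allowed, the hand is withdrawn and no bystander appears to have moved, but the hand-in gave no verdict.

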